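# Close the bayonet lid of an analytical mill and start it

## Task

Close the sample mill and start it: put its loose lid on the grinding chamber with the lid's tongue at the open pointer, turn it clockwise (seen from above) until the tongue stands at the closed mark under the interlock hood, then press the start button down and let go, leaving the lid locked. Handle the lid gently, because its thin bayonet ribs chip: never drop it or force it against the mill with more than about 40 N. Leave the other things on the bench where they are.

Things in the scene. Friction and masses are not known exactly. Their poses are not given: they have to be found in the camera images.
- mill: analytical mill, fixed on the bench: white housing 170 x 150 mm, flat deck 70 mm high, on it an open steel grinding chamber 78 mm across. Origin: underside of the housing; x to its back, y to its left (seen from the front), z up. The chamber's axis is vertical at x = +25 mm, y = 0. Below the rim are two outward bayonet ribs with 70 deg gaps centred on the mill's +y and -y
- mill_rim (a point): centre of the chamber's rim (on its axis, 110 mm above the bench); axes as the mill's. When the lid is fully seated its plate rests on the rim and the lid's origin lies 15 mm below this point. Outward ribs: radius 44 mm, 2 to 7.5 mm below the rim
- mill_open (a point): open position, where lid_tongue stands when the lid is seated with its tongue towards the black raised pointer on the deck (straight to the mill's front, -x; 64 mm from the chamber's axis, 100 mm above the bench). Only with the tongue here (within about 8 deg) does the lid drop fully; otherwise it stays 13 mm too high
- mill_closed (a point): closed position, where lid_tongue stands when locked: 64 mm from the chamber's axis, 100 mm above the bench, 45 deg clockwise (from above) of mill_open, at the mill's front left. Over it is the interlock hood, a grey bracket 30 mm wide and 46 mm high on the deck: roof 2.5 mm above the tongue, open towards mill_open, hard stop met by the tongue about 4 mm past this point
- lid: loose grey plastic lid, 99 mm across, about 110 g, lying right way up. Origin: centre of its underside, z up. Grip bar on top 66 mm long (x), 13 mm wide (y), from 20 to 48 mm above the underside; plate 20 mm above it. Tongue (14 mm wide, 2 to 8 mm up, 66 mm from the axis) points to -x. Seated at open: lid yaw = mill yaw; locked: mill yaw - 45 deg. Turns easily, stays where left
- lid_grip (a point): point in the lid's grip bar on its axis, 42 mm above the underside, a good height for the TCP; close the fingers along the lid's y. Under the plate: skirt 15 mm deep, inner radius 46.5 mm, with two inward ribs (5 mm thick, 50 deg wide, inner radius 41.5 mm) at the lid's +y and -y; radial play on the chamber about 2.5 mm
- lid_tongue (a point): point on the lid's tongue, 64 mm from the lid's axis on its -x side, 5 mm above its underside
- start_top (a point): centre of the top of the black round start button (18 mm across) at the front right of the mill's deck, 92 mm above the bench; pressed straight down, follows the button
- start (a joint): travel of the start button in m: 0 up, 0.006 fully down; a spring returns it; about 5 N at the bottom
- timer: small white bench timer, 42 x 66 x 32 mm, bystander
- forceps: forceps 135 mm long lying on the bench, bystander
- dishes: stack of small petri dishes, 62 mm across, 65 mm high, bystander

How it is judged:
By the outcome, as a careful person would: the job done as asked, in the order asked, and still so for the second after the job is handed in, with the robot touching nothing.
It also fails if it takes over 51 s, if anything falls off the work surface, if the arm or the gripper's body presses on something with over 40 N, if the wrist force passes 120 N, or if a joint passes its speed limit or range.

## Robot

A 6-joint arm with a two-finger parallel gripper is mounted at the origin on a cart in front of the work surface, level with it; the furniture and walls round the work are solid. World frame = base frame: x ahead of the robot, y to its left, z up, the work surface at z = 0. Lengths are in m, angles in rad, forces in N, time in s.
With the tool pointing down it reaches from about 0.275 to 0.75 m from the base axis. Payload 10.2 kg.
Tool frame: the origin (TCP) lies between the finger pads, 19 mm behind the fingertips; this is the grasp point; z points along the fingers, y is the line along which they close (so a half turn about z gives the same grasp; the last joint's range is limited). The gripper opens to 85 mm and grips with 20 to 120 N. Pads are 22 mm wide; open, the fingers measure 114 mm over their backs; the gripper's body (76 mm by 85 mm) begins 54 mm behind the grasp point. The pads swing forward as they close: fully open they stand 13 mm farther back than shut.
Start: joints at [-1.387, 0.313, 1.498, -0, 1.331, -0.223], TCP at [0.208, -0.482, 0.25] pointing down, gripper open.
Joint ranges: [-2.94, 2.94], [-0.97, 2.17], [0.19, 2.56], [-1.23, 4.37], [0.02, 3.11], [-2.88, 2.88]. Speed limits (rad/s): [2.39, 2.39, 3.01, 3.14, 3.14, 3.14].

## Interface

Orientations are given as a rotation vector (axis times angle).
In Python, from workcell import readout, eyes, arm, nets gives the robot as it stands.
- The arm moves only by the shell command python3 -m jog 'ROWS' [FORCE]. ROWS is JSON, a list that holds one entry, the list of rows, each a list of 7 numbers: the shift along the world's x, y, z in mm, then the turn, a rotation vector about the world's x, y, z in degrees, then the opening, from 0 (shut) to 1 (fully open). A call has 1 to 12 rows; each row is the pose to reach, as a shift and turn from the pose commanded when the call began; what a row does not reach only later rows make up. A row lasts 1/12 s, in which the tool goes at most 41.7 mm and 7.16 degrees, less where a joint would pass 70% of its speed; a pose out of reach is approached as far as the arm can. A call with a gripper value outside its range is refused whole. The fingers move at their own pace and stop on an object; FORCE is the grip in N (left out, the last holds). Time passes only in rows, so rows that repeat a pose let the fingers close. It gives the time, the measured TCP pose, the force, the opening and the grip force at its end, in the units of the state.
- readout.observe(): the state, without advancing time (a new reading comes with each control period).
- eyes.read_camera(name): name is "scene" or "side" or "wrist"; returns (picture, depth): 420x560x3 uint8, red, green, blue; 420x560 float32, m along the optical axis (not along the pixel's ray), 0 where there is no reading.
- eyes.calibration(name): a dict with "fov_y" (degrees; the focal length in pixels is half the picture's height over the tangent of half this angle, whatever the lens; pixels are square), "cx", "cy" (the principal point, pixels), "T" (4x4, takes a point from camera to world coordinates). Camera axes: x right, y down, z forward; pixel columns grow to the right and rows downward; lengths in m; the calibration is good to about 2 mm. A picture is of the moment at which its call begins: read the wrist's pose just before it. calibration takes no time and is no camera call; for the wrist camera it gives the pose at the moment of the call.
- arm.hand_in(): hands the job in; it is judged then, once.
Trained networks look in the newest picture that a camera, given by its name, has taken for a name from the list of things; names that differ only in an ending like _2 or _b are one class to them, and where a whole thing is asked for, a point or a joint stands for the part that bears it (a point fixed in the world has none). Each returns a list of dicts, best first, with "p" (0 to 1); they miss things now and then, are a little off and sometimes report something else, mostly with a low value. They report only what shows in the picture. A call takes as long as a camera call.
- nets.search_frame(camera, label): "point" ([x, y, z] in m, in world coordinates, good to about 4 mm: the middle of the surface that is visible of it).
- nets.regions_of(camera, label): "pixels" (420x560 bool, what is visible of it).
The state is a dict: "clock": time; "joints": joint angles; "qd": joint speeds; "tau": joint torques, N m; "tool_pos": TCP position; "orientation": TCP orientation; "contact_force": force on the tool from outside, world axes, zero at the start; "wrist_torque": the same for the moment, N m; "finger_gap": opening from 0.0 (shut) to 1.0 (fully open); "grasp_force": force on a finger pad.
Only numpy, scipy, OpenCV 4.12 (cv2) and the standard library are available. Lean on these libraries where they do the work, as an engineer would, in place of code of your own. Each camera call takes 0.05 s, during which the arm holds its last target. There are 200 camera calls.

## Working session

There is one attempt and no reset: what is moved stays moved. The work goes in short steps, Python scripts to look and compute and a shell command to move; the robot and the scene stay as the last step left them, time stands still between calls to the robot, and variables do not carry over. Pictures are saved under pics/ and viewed, at most 10 in all, crops included, and the job is handed in when it is done.

```bash
mkdir -p pics
cat > h.py <<'E'
import numpy as np,cv2
from workcell import readout,eyes,arm,nets
def world(cam,d,cal=None):
    c=cal or eyes.calibration(cam); f=210/np.tan(np.radians(c["fov_y"]/2))
    v,u=np.mgrid[:420,:560]
    P=np.stack([(u-c["cx"])/f*d,(v-c["cy"])/f*d,d],-1)
    return P@c["T"][:3,:3].T+c["T"][:3,3]
E
python3 - <<'E'
from h import *
ims=[]
for cam in["scene","side"]:
    im,d=eyes.read_camera(cam);W=world(cam,d);np.savez(f"{cam}.npz",im=im,d=d,W=W)
    ims.append(im)
    for l in["lid","mill","lid_tongue","lid_grip","start_top","timer","forceps","dishes"]:
        print(cam,l,[(np.round(r["point"],3).tolist(),round(r["p"],2)) for r in nets.search_frame(cam,l)[:2]])
    cv2.imwrite(f"pics/{cam}0.png",im[:,:,::-1])
print(readout.observe()["clock"],readout.observe()["orientation"])
E
```

```text
scene lid [([0.525, 0.384, 0.016], 0.92)]
scene mill [([0.5, 0.08, 0.065], 0.79)]
scene lid_tongue [([0.524, 0.387, 0.022], 0.62)]
scene lid_grip [([0.522, 0.388, 0.021], 0.84)]
scene start_top [([0.64, 0.238, 0.048], 0.68), ([0.462, 0.026, 0.083], 0.5)]
scene timer [([0.522, 0.23, 0.02], 0.87)]
scene forceps [([0.381, 0.215, -0.001], 0.66), ([0.499, 0.085, 0.064], 0.62)]
scene dishes [([0.639, 0.241, 0.054], 0.92)]
side lid [([0.544, 0.36, 0.022], 0.8), ([0.554, 0.211, 0.02], 0.24)]
side mill [([0.546, 0.018, 0.066], 0.57)]
side lid_tongue [([0.545, 0.355, 0.02], 0.84)]
side lid_grip [([0.546, 0.353, 0.02], 0.82)]
side start_top [([0.472, 0.015, 0.09], 0.54)]
side timer [([0.546, 0.018, 0.066], 0.51), ([0.554, 0.213, 0.02], 0.43)]
side forceps [([0.388, 0.214, 0.007], 0.8)]
side dishes [([0.655, 0.208, 0.049], 0.69), ([0.546, 0.017, 0.068], 0.45)]
0.9 [-3.07682914e+00 -6.34580443e-01 -4.84946624e-06]
```

View pics/scene0.png

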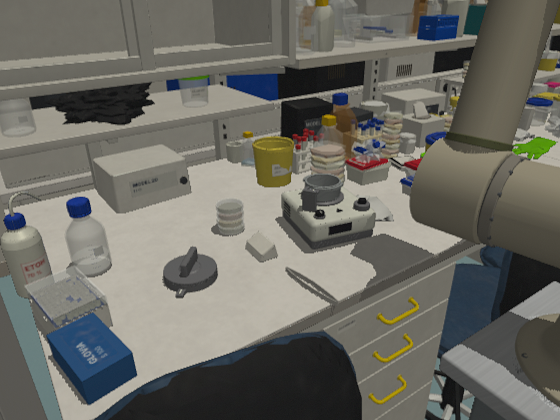

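View pics/side0.png

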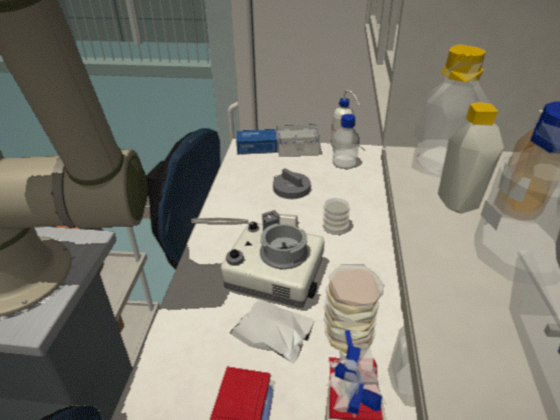

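The scene view shows the lid at (190,270) with its tongue at (182,292), the mill at (328,215) and its hood at (310,198). The side view shows the hood at (270,220), the pointer at (249,243), the start button at the front right at (235,257), and a decoy knob at (252,226).

```bash
cat >> h.py <<'E'
from scipy.optimize import least_squares
def circ(P,r=None):
    g=lambda p:np.hypot(P[:,0]-p[0],P[:,1]-p[1])-(p[2] if r is None else r)
    s=least_squares(g,[*P[:,:2].mean(0),.04],loss="soft_l1",f_scale=.002);return s.x,np.abs(s.fun).mean()
E
python3 - <<'E'
from h import *
for cam in["scene","side"]:
    z=np.load(cam+".npz");W=z["W"];X,Y,Z=W[...,0],W[...,1],W[...,2];ok=z["d"]>0
    m=ok&(np.hypot(X-.53,Y-.05)<.09)&(Z>.106)&(Z<.114);P=W[m];print(cam,"rim",m.sum(),circ(P))
    m=ok&(np.hypot(X-.53,Y-.05)<.14)&(Z>.064)&(Z<.075);P=W[m];print(" deck",m.sum(),cv2.minAreaRect((P[:,:2]*1000).astype(np.float32)))
    m=ok&(np.hypot(X-.53,Y-.375)<.09)&(Z>.035)&(Z<.055);P=W[m];print(" bar",m.sum(),P.mean(0),cv2.minAreaRect((P[:,:2]*1000).astype(np.float32)))
    m=ok&(np.hypot(X-.53,Y-.375)<.09)&(Z>.017)&(Z<.024);P=W[m];print(" plate",m.sum(),circ(P))
    for v,u in ([(257,235),(226,252),(243,249),(220,270)] if cam=="side" else [(213,320),(203,362),(198,310),(292,182)]): print((u,v),W[v,u])
c=eyes.calibration("wrist");print(c, readout.observe()["tool_pos"])
E
```

```text
scene rim 323 (array([0.55351366, 0.0560579 , 0.03972708]), np.float64(0.008961319845378816))
 deck 1453 ((535.6559448242188, 57.32894515991211), (146.82505798339844, 170.14321899414062), 77.93804931640625)
 bar 231 [0.53469163 0.37968747 0.04480671] ((540.0390625, 377.0628356933594), (12.753839492797852, 66.42701721191406), 47.271549224853516)
 plate 1041 (array([0.54131455, 0.37848059, 0.03809457]), np.float64(0.007979054738573766))
(320, 213) [0.47987175 0.11904929 0.08323727]
(362, 203) [0.46070245 0.02456978 0.08590409]
(310, 198) [0.51635275 0.11600286 0.10119588]
(182, 292) [0.49820532 0.41194511 0.00749537]
side rim 544 (array([0.55655677, 0.05239682, 0.04048635]), np.float64(0.006362754890707237))
 deck 2523 ((538.8369750976562, 53.03016662597656), (147.97398376464844, 166.4295196533203), 77.55156707763672)
 bar 142 [0.54438455 0.37027837 0.04427129] ((544.0557861328125, 372.866455078125), (15.26970100402832, 63.34550857543945), 48.579769134521484)
 plate 471 (array([0.5455248 , 0.37714   , 0.03951116]), np.float64(0.00803176088145219))
(235, 257) [0.47045389 0.01141571 0.0852648 ]
(252, 226) [0.48650195 0.10711471 0.08400233]
(249, 243) [0.48623703 0.06906989 0.07119958]
(270, 220) [0.5256316  0.09596871 0.1113924 ]
{'fov_y': 61.26382425060009, 'cx': 279.0850676879345, 'cy': 202.96975630011133, 'T': array([[ 3.96220684e-01, -8.77695175e-01, -2.69555838e-01,
         2.76909558e-01],
       [-9.18154981e-01, -3.79008330e-01, -1.15516739e-01,
        -4.53294608e-01],
       [-7.75423165e-04,  2.93264156e-01, -9.56031136e-01,
         3.72799847e-01],
       [ 0.00000000e+00,  0.00000000e+00,  0.00000000e+00,
         1.00000000e+00]])} [ 0.20772759 -0.48215832  0.25000553]
```

```bash
python3 -m jog '[[[140,270,50,0,0,40,1],[290,530,50,0,0,80,1],[290,530,50,0,0,80,1],[290,530,50,0,0,80,1],[290,530,50,0,0,80,1],[290,530,50,0,0,80,1],[290,530,50,0,0,80,1],[290,530,50,0,0,80,1],[290,530,50,0,0,80,1],[290,530,50,0,0,80,1],[290,530,50,0,0,80,1],[290,530,50,0,0,80,1]]]'
```

```text
clock: 1.9
tool_pos: [0.4472, -0.043, 0.2923]
orientation: [1.94, 2.47, 0.0]
contact_force: [0.3, -1.3, 1.0]
finger_gap: 1.002
grasp_force: 0.0
```

```bash
python3 -m jog '[[[20,30,8,0,0,0,1],[40,60,8,0,0,0,1],[40,90,8,0,0,0,1],[40,90,8,0,0,0,1],[40,90,8,0,0,0,1]]]'
cat > look.py <<'E'
from h import *
import sys
def look(name):
    c=eyes.calibration("wrist");im,d=eyes.read_camera("wrist");W=world("wrist",d,c)
    np.savez(name+".npz",im=im,d=d,W=W);cv2.imwrite(f"pics/{name}.png",im[:,:,::-1]);return im,d,W
E
python3 - <<'E'
from look import *
im,d,W=look("w1");X,Y,Z=W[...,0],W[...,1],W[...,2];ok=d>0
print(readout.observe()["tool_pos"])
m=ok&(np.hypot(X-.555,Y-.054)<.06)&(Z>.106)&(Z<.114);print(" rim",m.sum(),circ(W[m]),np.median(W[m][:,2]))
m=ok&(np.hypot(X-.53,Y-.05)<.14)&(Z>.064)&(Z<.075);P=W[m];print(" deck",m.sum(),np.median(P[:,2]),cv2.minAreaRect((P[:,:2]*1000).astype(np.float32)))
for l in["start_top","mill"]:print([(r["point"],r["p"]) for r in nets.search_frame("wrist",l)[:2]])
E
```

```text
clock: 2.32
tool_pos: [0.4866, 0.0459, 0.2997]
orientation: [-1.946, -2.466, 0.0]
contact_force: [-0.1, 0.4, -0.6]
finger_gap: 0.996
grasp_force: 0.0
[0.48657172 0.04493639 0.29979471]
 rim 2211 (array([0.55692726, 0.05303057, 0.03911056]), np.float64(0.004734727430200492)) 0.1080493115811419
 deck 13165 0.06851842448236856 ((538.037841796875, 55.806644439697266), (145.9462432861328, 165.9651336669922), 77.60179138183594)
[([0.4683, 0.0225, 0.088], 0.63)]
[([0.5334, 0.0625, 0.0647], 0.65)]
```

View pics/w1.png

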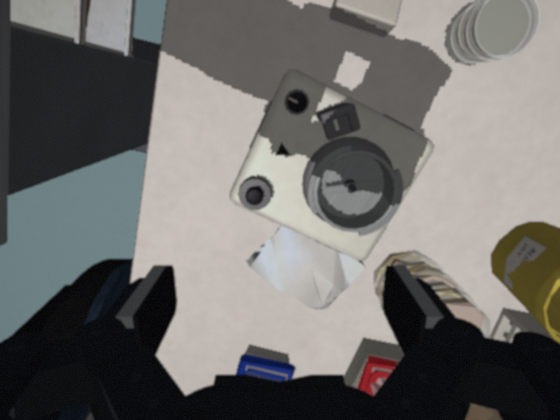

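The wrist view shows the rim centred near (353,186), the hood at (340,120), the pointer at (283,149), the start button at (256,193) and the decoy knob at (297,101). Next I'll refine the fits, then go to the lid.

Run:
```python
from look import *
z=np.load("w1.npz");W=z["W"];X,Y,Z=W[...,0],W[...,1],W[...,2];ok=z["d"]>0
near=ok&(np.hypot(X-.555,Y-.053)<.055)
for lo,hi in[(.1065,.1095),(.107,.112)]:
    m=near&(Z>lo)&(Z<hi);P=W[m];print("rim",m.sum(),circ(P))
    (c,r)=cv2.minEnclosingCircle((P[:,:2]*1000).astype(np.float32));print(c,r)
    R=np.hypot(P[:,0]-.5565,P[:,1]-.053);print(np.percentile(R*1000,[1,10,50,90,99]))
for n,c in[("start",(.468,.022)),("decoy",(.487,.107))]:
    m=ok&(np.hypot(X-c[0],Y-c[1])<.02)&(Z>.078);P=W[m];print(n,m.sum(),np.median(P,0),P[:,2].max(),cv2.minEnclosingCircle((P[:,:2]*1000).astype(np.float32)))
    m=m&(Z>.0885);P=W[m];print(n,m.sum(),P.mean(0) if len(P) else 0)
m=ok&(np.hypot(X-.515,Y-.1)<.04)&(Z>.105);m&=np.hypot(X-.5565,Y-.053)>.047;P=W[m];print("hood",m.sum(),P.mean(0),cv2.minAreaRect((P[:,:2]*1000).astype(np.float32)))
print("pointer tip",W[149,276:292:3])
# deck edge lines: boundary of housing z>.03
m=(ok&(np.hypot(X-.54,Y-.055)<.15)&(Z>.064)&(Z<.074)).astype(np.uint8)
n,L,S,C=cv2.connectedComponentsWithStats(m);k=1+S[1:,4].argmax();P=W[L==k];print("deck",len(P),cv2.minAreaRect((P[:,:2]*1000).astype(np.float32)))
```

```text
rim 1594 (array([0.55739456, 0.05151271, 0.03805845]), np.float64(0.0024549750239378416))
(554.10791015625, 57.3791618347168) 51.15625762939453
[32.95392877 34.71190008 37.84850085 43.05367609 53.43161825]
rim 1461 (array([0.55723709, 0.05189437, 0.03762447]), np.float64(0.0029681150129296625))
(552.900634765625, 56.710723876953125) 50.809085845947266
[32.92801869 34.53355065 37.46277167 43.54331894 55.22625212]
start 847 [0.46793093 0.02238649 0.08114855] 0.31831876791119085 ((466.3409729003906, 20.937904357910156), 18.622230529785156)
start 234 [0.46739051 0.02049506 0.09597855]
decoy 328 [0.48719639 0.11611758 0.08176286] 0.08423876010985659 ((487.16412353515625, 116.0046615600586), 9.341628074645996)
decoy 0 0
hood 4037 [0.51120407 0.07819319 0.30225752] ((514.5332641601562, 95.24687194824219), (69.14384460449219, 30.370166778564453), 51.08159637451172)
pointer tip [[0.47867004 0.06678407 0.06926085]
 [0.48154164 0.06761721 0.07021223]
 [0.48437392 0.06852642 0.07172967]
 [0.48724081 0.06926396 0.07205559]
 [0.49033005 0.06946403 0.06846982]
 [0.49321376 0.07021599 0.06886448]]
deck 12823 ((538.037841796875, 55.806644439697266), (145.9462432861328, 165.9651336669922), 77.60179138183594)
```

```bash
python3 -m jog '[[[0,40,0,0,0,7,1],[0,80,0,0,0,14,1],[0,120,-10,0,0,21,1],[0,160,-20,0,0,28,1],[0,200,-30,0,0,34,1],[0,240,-40,0,0,34,1],[0,280,-50,0,0,34,1],[0,310,-50,0,0,34,1],[0,310,-50,0,0,34,1],[0,310,-50,0,0,34,1]]]'
python3 - <<'E'
from look import *
im,d,W=look("w2");X,Y,Z=W[...,0],W[...,1],W[...,2];ok=d>0
print(readout.observe()["tool_pos"])
near=ok&(np.hypot(X-.543,Y-.375)<.08)
m=near&(Z>.040)&(Z<.055);P=W[m];print(" bar",m.sum(),P.mean(0),np.median(P[:,2]),cv2.minAreaRect((P[:,:2]*1000).astype(np.float32)))
m=near&(Z>.015)&(Z<.024);P=W[m];print(" plate",m.sum(),np.median(P[:,2]),cv2.minEnclosingCircle((P[:,:2]*1000).astype(np.float32)))
m=near&(Z>.003)&(Z<.013);P=W[m];R=np.hypot(P[:,0]-.543,P[:,1]-.375);P=P[R>.054];print("tongue",len(P),P.mean(0))
print([(r["point"],r["p"]) for r in nets.search_frame("wrist","lid_grip")[:2]])
E
```

```text
clock: 3.3
tool_pos: [0.4869, 0.3549, 0.2494]
orientation: [-1.143, -2.926, 0.001]
contact_force: [-0.3, 0.1, 0.4]
finger_gap: 1.002
grasp_force: 0.0
[0.48710746 0.35394571 0.24975696]
 bar 871 [0.54054897 0.37798696 0.04582361] 0.04609259139129379 ((541.9389038085938, 377.6590881347656), (13.331121444702148, 64.5433578491211), 47.979766845703125)
 plate 5756 0.01876438721103285 ((542.5628662109375, 377.1083984375), 49.523983001708984)
tongue 206 [0.49833026 0.41666235 0.00678274]
[([0.5342, 0.3874, 0.0169], 0.78), ([0.5454, 0.117, 0.0443], 0.54)]
```

View pics/w2.png

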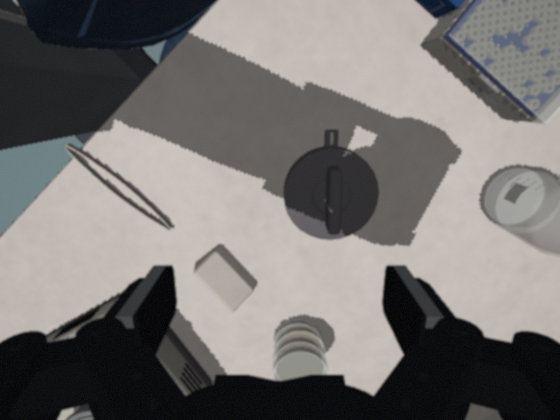

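The wrist view shows the lid centred at (332,192), its tongue at (332,136) and its bar at (334,200). That puts the lid at about (0.542, 0.3775) with yaw -42°, and the mill rim at about (0.557, 0.052) with yaw -12.5°. Now the grasp.

```bash
python3 -m jog '[[[25,10,-30,0,0,0.7,0.7],[45,18,-65,0,0,0.7,0.6],[55,22,-105,0,0,0.7,0.6],[55,22,-145,0,0,0.7,0.6],[55,22,-175,0,0,0.7,0.6],[55,22,-190,0,0,0.7,0.6],[55,22,-199,0,0,0.7,0.6],[55,22,-205,0,0,0.7,0.6],[55,22,-207,0,0,0.7,0.6],[55,22,-207,0,0,0.7,0.6],[55,22,-207,0,0,0.7,0.1],[55,22,-207,0,0,0.7,0.1]]]' 40; python3 -m jog '[[[0,0,0,0,0,0,0],[0,0,0,0,0,0,0],[0,0,0,0,0,0,0],[0,0,0,0,0,0,0]]]' 60
```

```text
clock: 4.4
tool_pos: [0.5422, 0.377, 0.0442]
orientation: [1.125, 2.932, 0.002]
contact_force: [-0.1, 0.3, -1.1]
finger_gap: 0.326
grasp_force: 0.0
clock: 4.73
tool_pos: [0.5421, 0.3771, 0.0438]
orientation: [1.125, 2.932, 0.002]
contact_force: [-1.0, -0.3, 6.2]
finger_gap: 0.138
grasp_force: 61.3
```

```bash
python3 -m jog '[[[0,0,5,0,0,0,0],[0,0,20,0,0,0,0],[0,0,50,0,0,0,0],[0,0,85,0,0,0,0],[0,0,120,0,0,0,0],[0,-10,140,0,0,0,0],[0,-35,150,0,0,5,0],[0,-70,150,0,0,10,0],[5,-105,150,0,0,15,0],[5,-140,150,0,0,20,0],[10,-175,150,0,0,25,0],[10,-200,150,0,0,29.5,0]]]'; python3 -m jog '[[[2,-35,0,0,0,0,0],[4,-70,0,0,0,0,0],[5,-100,0,0,0,0,0],[5,-118,0,0,0,0,0],[5,-125,0,0,0,0,0],[5,-125,0,0,0,0,0],[5,-125,0,0,0,0,0],[5,-125,0,0,0,0,0]]]'
python3 - <<'E'
from look import *
im,d,W=look("w3");im,d=eyes.read_camera("side");cv2.imwrite("pics/s3.png",cv2.resize(im[150:330,180:400,::-1],None,fx=3,fy=3))
for cam in["side","scene"]:
    im,d=eyes.read_camera(cam);W=world(cam,d);X,Y,Z=W[...,0],W[...,1],W[...,2]
    m=(d>0)&(np.hypot(X-.557,Y-.052)<.075)&(Z>.145)&(Z<.176);P=W[m];print(cam,m.sum())
    m=m&(Z>.164);print(" plate",m.sum(),circ(W[m]),cv2.minEnclosingCircle((W[m][:,:2]*1000).astype(np.float32)),np.percentile(W[m][:,2],[10,50,90]))
    R=np.hypot(P[:,0]-.557,P[:,1]-.052);Q=P[(R>.053)&(P[:,2]<.162)];print(" tongue",len(Q),Q.mean(0))
E
```

```text
clock: 5.73
tool_pos: [0.5517, 0.1742, 0.1928]
orientation: [-0.337, -3.123, 0.001]
contact_force: [0.4, -0.3, -1.4]
finger_gap: 0.139
grasp_force: 60.2
clock: 6.4
tool_pos: [0.5565, 0.0531, 0.1928]
orientation: [-0.34, -3.123, -0.0]
contact_force: [0.1, -0.3, -1.1]
finger_gap: 0.136
grasp_force: 60.2
side 1417
 plate 1034 (array([0.55851387, 0.05629708, 0.04084801]), np.float64(0.008501749974954871)) ((557.4181518554688, 50.887393951416016), 49.87063980102539) [0.16763995 0.16955012 0.17129545]
 tongue 42 [0.49870401 0.06212188 0.15674031]
scene 911
 plate 575 (array([0.55188538, 0.05379793, 0.03884844]), np.float64(0.008536741469041275)) ((553.5128784179688, 53.38510513305664), 50.88711929321289) [0.16669415 0.16954603 0.170885  ]
 tongue 41 [0.49754476 0.06899079 0.15626972]
```

View pics/s3.png

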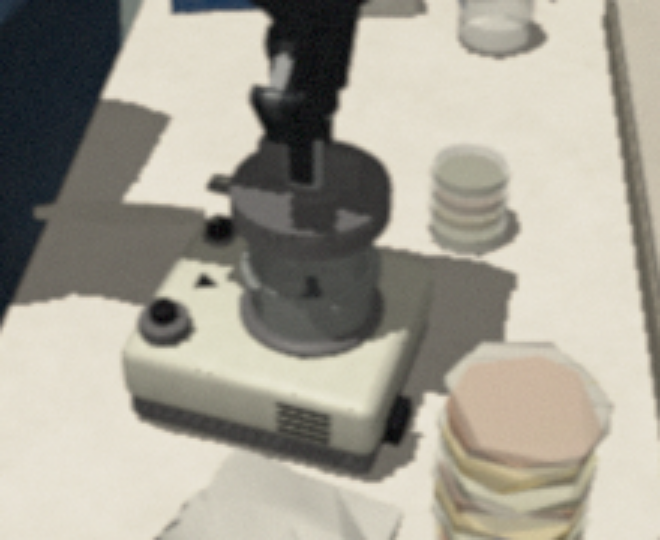

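The crop shows the lid held level and centred above the chamber. Its tongue at (218,184) points toward the pointer at (205,280). I'll descend in steps and watch the force.

```bash
python3 -m jog '[[[0.5,0,-10,0,0,0,0],[0.5,0,-22,0,0,0,0],[0.5,0,-31,0,0,0,0],[0.5,0,-36,0,0,0,0],[0.5,0,-38,0,0,0,0],[0.5,0,-38,0,0,0,0]]]'; python3 -m jog '[[[0,0,-1,0,0,0,0],[0,0,-2,0,0,0,0],[0,0,-3,0,0,0,0],[0,0,-4,0,0,0,0],[0,0,-4,0,0,0,0]]]';python3 -m jog '[[[0,0,-1,0,0,0,0],[0,0,-2,0,0,0,0],[0,0,-2,0,0,0,0]]]'
```

```text
clock: 7.1
tool_pos: [0.557, 0.0519, 0.1544]
orientation: [-0.342, -3.122, 0.0]
contact_force: [-1.6, 1.1, -1.5]
finger_gap: 0.136
grasp_force: 60.2
clock: 7.52
tool_pos: [0.5571, 0.0519, 0.1508]
orientation: [-0.342, -3.123, -0.0]
contact_force: [1.8, -0.6, -2.1]
finger_gap: 0.138
grasp_force: 60.2
clock: 7.77
tool_pos: [0.5571, 0.0519, 0.1487]
orientation: [-0.342, -3.123, 0.0]
contact_force: [-1.0, 0.2, -2.0]
finger_gap: 0.142
grasp_force: 60.2
```

```bash
python3 -m jog '[[[0,0,-1,0,0,0,0],[0,0,-2,0,0,0,0],[0,0,-3,0,0,0,0],[0,0,-4,0,0,0,0],[0,0,-5,0,0,0,0],[0,0,-6,0,0,0,0],[0,0,-6,0,0,0,0]]]'; python3 -m jog '[[[0,0,-1,0,0,0,0],[0,0,-2,0,0,0,0],[0,0,-3,0,0,0,0],[0,0,-3,0,0,0,0]]]'
```

```text
clock: 8.35
tool_pos: [0.5571, 0.0519, 0.1426]
orientation: [-0.342, -3.123, 0.0]
contact_force: [-0.4, 0.7, -1.2]
finger_gap: 0.139
grasp_force: 60.2
clock: 8.68
tool_pos: [0.5571, 0.0519, 0.1396]
orientation: [-0.342, -3.123, -0.0]
contact_force: [-0.2, -0.7, -1.3]
finger_gap: 0.137
grasp_force: 60.2
```

```bash
python3 -m jog '[[[0,0,-0.5,0,0,0,0],[0,0,-1,0,0,0,0],[0,0,-1,0,0,0,0]]]'; python3 -m jog '[[[0,0,-0.5,0,0,0,0],[0,0,-0.5,0,0,0,0]]]'
```

```text
clock: 8.93
tool_pos: [0.5572, 0.0519, 0.1389]
orientation: [0.342, 3.123, -0.0]
contact_force: [0.1, 0.0, -1.3]
finger_gap: 0.142
grasp_force: 60.2
clock: 9.1
tool_pos: [0.5572, 0.0519, 0.1388]
orientation: [0.342, 3.123, -0.0]
contact_force: [-2.9, 0.1, 4.4]
finger_gap: 0.137
grasp_force: 61.1
```

Seated: contact came at TCP z 0.1388, as predicted. Now I'll turn it clockwise.

```bash
python3 -m jog '[[[0,0,0.5,0,0,-2,0],[0,0,0.5,0,0,-5,0],[0,0,0.5,0,0,-8,0],[0,0,0.5,0,0,-11,0],[0,0,0.5,0,0,-14,0],[0,0,0.5,0,0,-15,0]]]';  python3 -m jog '[[[0,0,0,0,0,-3,0],[0,0,0,0,0,-6,0],[0,0,0,0,0,-9,0],[0,0,0,0,0,-12,0],[0,0,0,0,0,-15,0],[0,0,0,0,0,-15,0]]]'
```

```text
clock: 9.6
tool_pos: [0.5573, 0.0519, 0.1388]
orientation: [0.75, 3.05, 0.0]
contact_force: [0.5, -0.3, 0.7]
finger_gap: 0.141
grasp_force: 60.4
clock: 10.1
tool_pos: [0.5573, 0.0519, 0.1389]
orientation: [1.14, 2.927, 0.0]
contact_force: [-0.1, 0.4, -0.4]
finger_gap: 0.139
grasp_force: 60.4
```

```bash
python3 -m jog '[[[0,0,0,0,0,-3,0],[0,0,0,0,0,-6,0],[0,0,0,0,0,-9,0],[0,0,0,0,0,-9,0]]]';  python3 -m jog '[[[0,0,0,0,0,-2,0],[0,0,0,0,0,-4,0],[0,0,0,0,0,-6,0],[0,0,0,0,0,-6,0]]]'
python3 - <<'E'
from look import *
print(readout.observe()["wrist_torque"])
for cam,s in[("side",(slice(190,310),slice(210,340))),("scene",(slice(150,250),slice(270,390)))]:
    im,d=eyes.read_camera(cam);cv2.imwrite(f"pics/{cam}4.png",cv2.resize(im[s][:,:,::-1],None,fx=4,fy=4))
E
python3 -c "
import cv2,numpy as np
a=cv2.imread('pics/side4.png');b=cv2.imread('pics/scene4.png');b=cv2.resize(b,(a.shape[1],400));c=np.hstack([a[:400],b]);cv2.imwrite('pics/both4.png',cv2.resize(c,(800,400*800//c.shape[1])))"
```

```text
clock: 10.43
tool_pos: [0.5572, 0.0519, 0.1389]
orientation: [1.364, 2.83, 0.0]
contact_force: [-1.3, 0.0, -0.9]
finger_gap: 0.14
grasp_force: 60.4
clock: 10.77
tool_pos: [0.5572, 0.0519, 0.1389]
orientation: [1.508, 2.756, 0.0]
contact_force: [0.2, 1.0, -0.2]
finger_gap: 0.138
grasp_force: 60.4
[-0.03556337 -0.064428    0.00343916]
```

View pics/both4.png

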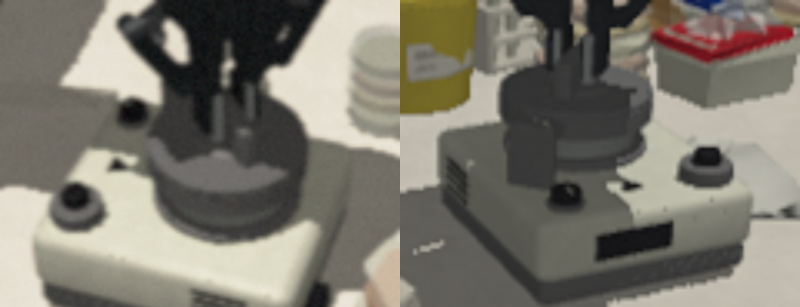

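The lid sits flat with its tongue inside the hood, which is at (530,150) in the right half. The start button is at (75,200) on the left and (707,160) on the right. Release and lift.

```bash
python3 -m jog '[[[0,0,0,0,0,0,0.2],[0,0,0,0,0,0,0.3],[0,0,0,0,0,0,0.4],[0,0,0,0,0,0,0.5],[0,0,0,0,0,0,0.5],[0,0,10,0,0,0,0.5],[0,0,25,0,0,0,0.5],[0,0,45,0,0,0,0.5],[0,0,60,0,0,0,0.5],[-20,-6,70,0,0,0,0.3],[-50,-18,70,0,0,0,0],[-80,-28,70,0,0,0,0]]]'
python3 - <<'E'
from look import *
im,d,W=look("w5");X,Y,Z=W[...,0],W[...,1],W[...,2];ok=d>0
s=readout.observe();print(s["tool_pos"],s["finger_gap"])
for n,w in zip(["scene","side"],[0,0]):
    im,d=eyes.read_camera(n);V=world(n,d);x,y,z=V[...,0],V[...,1],V[...,2]
    m=(d>0)&(np.hypot(x-.468,y-.021)<.016)&(z>.085)&(z<.096);print(n,m.sum(),V[m].mean(0),cv2.minEnclosingCircle((V[m][:,:2]*1000).astype(np.float32)))
    m=(d>0)&(np.hypot(x-.557,y-.052)<.05)&(z>.125)&(z<.148);P=V[m];print(" bar",m.sum(),P[:,2].max(),cv2.minAreaRect((P[:,:2]*1000).astype(np.float32)))
m=ok&(np.hypot(X-.468,Y-.021)<.016)&(Z>.085)&(Z<.096);print(m.sum(),W[m].mean(0))
m=ok&(np.hypot(X-.557,Y-.052)<.05)&(Z>.130)&(Z<.148);P=W[m];print(" bar",m.sum(),cv2.minAreaRect((P[:,:2]*1000).astype(np.float32)))
E
```

```text
clock: 11.87
tool_pos: [0.4764, 0.0236, 0.2098]
orientation: [1.509, 2.754, 0.001]
contact_force: [-0.1, 0.0, 0.3]
finger_gap: 0.084
grasp_force: 0.0
[0.47149764 0.02311458 0.20888041] 0.006642295606828193
scene 49 [0.4633196  0.02291593 0.08993595] ((463.7546081542969, 20.65020751953125), 9.267587661743164)
 bar 166 0.14448367987620803 ((554.2626953125, 53.67994689941406), (13.020383834838867, 63.759708404541016), 33.81081008911133)
side 70 [0.46874131 0.01634633 0.0907449 ] ((467.84112548828125, 17.06832504272461), 9.615850448608398)
 bar 290 0.146318795221688 ((557.6422729492188, 48.801292419433594), (13.46900463104248, 66.34919738769531), 33.443599700927734)
472 [0.46730801 0.02063739 0.09008999]
 bar 2645 ((556.8572387695312, 51.484161376953125), (13.131726264953613, 65.5494384765625), 32.1848258972168)
```

View pics/w5.png

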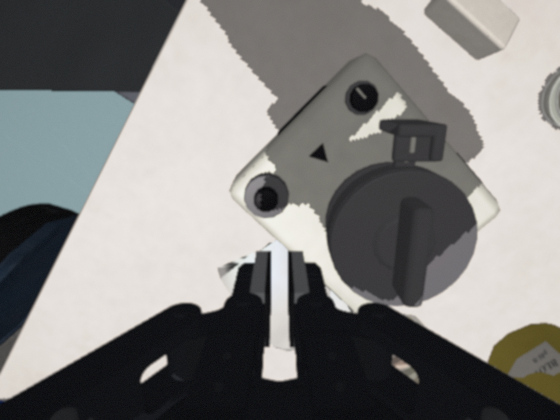

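The wrist view shows the hood centred at (415,145), in line with the bar axis from (410,300) to (416,200). So the lid is at the closed mark. The start button is at (266,195), about (0.4675, 0.0202) in world coordinates.

```bash
python3 -m jog '[[[-4,-3,-25,0,0,0,0],[-4,-3,-50,0,0,0,0],[-4,-3,-70,0,0,0,0],[-4,-3,-80,0,0,0,0],[-4,-3,-80,0,0,0,0],[-4,-3,-80,0,0,0,0]]]'
```

```text
clock: 12.52
tool_pos: [0.474, 0.0209, 0.1295]
orientation: [1.51, 2.754, 0.0]
contact_force: [-0.3, 0.4, 0.8]
finger_gap: -0.002
grasp_force: 0.0
```

```bash
python3 -m jog '[[[-3,-0.5,0,0,0,0,0],[-6.5,-0.5,-4,0,0,0,0],[-6.5,-0.5,-9,0,0,0,0],[-6.5,-0.5,-13,0,0,0,0],[-6.5,-0.5,-16,0,0,0,0],[-6.5,-0.5,-19,0,0,0,0],[-6.5,-0.5,-21,0,0,0,0],[-6.5,-0.5,-21,0,0,0,0]]]';python3 -m jog '[[[0,0,-1,0,0,0,0],[0,0,-2,0,0,0,0],[0,0,-3,0,0,0,0],[0,0,-3,0,0,0,0]]]'
```

```text
clock: 13.18
tool_pos: [0.4667, 0.0204, 0.1076]
orientation: [-1.511, -2.754, 0.0]
contact_force: [-0.8, 0.3, 3.3]
finger_gap: -0.001
grasp_force: 1.5
clock: 13.52
tool_pos: [0.4667, 0.0204, 0.1049]
orientation: [1.511, 2.754, 0.0]
contact_force: [-1.2, 0.6, 5.1]
finger_gap: 0.006
grasp_force: 2.4
```

Force is already 5.1 N, close to the bottom. I'll go a touch further to be sure, then let go and retreat.

```bash
python3 -m jog '[[[0,0,-0.7,0,0,0,0],[0,0,-0.7,0,0,0,0],[0,0,-0.7,0,0,0,0]]]';python3 -m jog '[[[0,0,3,0,0,0,0],[0,0,8,0,0,0,0],[0,0,20,0,0,0,0],[0,0,50,0,0,0,0],[0,0,85,0,0,0,0],[0,0,110,0,0,0,0],[0,0,120,0,0,0,0],[0,0,120,0,0,0,0],[0,0,120,0,0,0,0]]]'
python3 - <<'E'
from look import *
im,d,W=look("w6");X,Y,Z=W[...,0],W[...,1],W[...,2];ok=d>0
m=ok&(np.hypot(X-.557,Y-.052)<.05)&(Z>.130)&(Z<.148);P=W[m];print(" bar",m.sum(),np.median(P[:,2]),cv2.minAreaRect((P[:,:2]*1000).astype(np.float32)))
m=ok&(np.hypot(X-.468,Y-.020)<.009)&(Z>.08)&(Z<.1);print("button",np.percentile(W[m][:,2],[50,90]))
E
```

```text
clock: 13.77
tool_pos: [0.4667, 0.0204, 0.1047]
orientation: [1.511, 2.754, 0.0]
contact_force: [-3.6, 0.5, 10.2]
finger_gap: -0.002
grasp_force: 4.9
clock: 14.52
tool_pos: [0.4666, 0.0204, 0.2239]
orientation: [1.511, 2.754, 0.0]
contact_force: [-0.7, 0.2, -1.1]
finger_gap: 0.001
grasp_force: 0.0
 bar 2366 0.14088273965415316 ((556.8622436523438, 51.66883850097656), (12.990865707397461, 65.16877746582031), 32.94070816040039)
button [0.09017302 0.0913176 ]
```

View pics/w6.png

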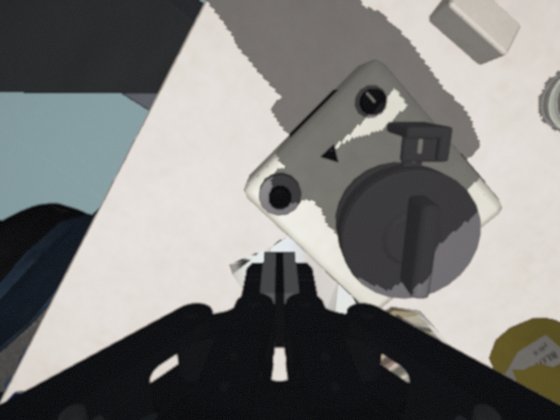

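The button bottomed out at 10 N and came back up. The lid at (410,230) is still locked under the hood at (420,145), and the gripper is clear.

```bash
python3 -c "
from workcell import arm
print(arm.hand_in())"
```

```text
the job is handed in; nothing more can be done
None
```

The lid is on the mill and turned to the closed mark under the hood, the start button was pressed fully down and came back up, and the job was handed in at about 14.6 s; no force reading passed about 10 N, and I touched nothing else on the bench.

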